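# Bring profiles forward in a locked tipping trough

## Task

Two short white light profiles wait behind the red gate of the blue tipping trough. Slide the yellow lock aside to free the gate, slide the gate fully open, and press down the aluminium lip of the trough so that both profiles slide past the gate to the lip end; then let the trough come back level, slide the gate fully shut and slide the lock fully home again. Do not touch the profiles, and leave the tape roll, screwdriver and carton where they are.

Things in the scene. Friction and masses are not known exactly. Their poses are not given: they have to be found in the camera images.
- feeder: Dark steel base plate (110 x 200 x 10 mm) with pedestal, fixed to the table; place and yaw vary. Origin: centre of its underside. y runs along the trough from the lip end (-y) to the loading end (+y), x across it (away from the robot at yaw 0), z up. The trough hinges about a line along x, 65 mm above the origin. 'Feeder' coordinates below are in this frame with the trough level.
- trough (a joint): Tilt of the trough (rad): 0 = level, at rest on its stop; positive = lip end down; end stop at 0.48. A spring holds it level and brings it back when let go; tipping it takes about 5 to 8 N downwards at the lip. The profiles slide from about 0.3 rad.
- lip (a point): Centre of the top face of the aluminium lip, a flat flange 70 mm (across) x 40 mm (along y) at the end of the trough, to be pressed down from above. Level: feeder (0, -137, 107) mm. It swings down about 65 mm at full tilt. Site axes are the trough's axes.
- gate (a joint): Red gate: a plate 78 mm long, 8 mm thick, across the trough at feeder y = 12 mm, its top 109 mm above the table. Value in m: 0 = shut, grows to 0.078 = fully open as it slides towards feeder -x (out through a slot in the trough's side wall); stays where left, friction about 2 N. It cannot open while the lock stands behind its end.
- gate_tab (a point): Centre of the upright red tab on the gate, for pushing: 10 mm (x) x 40 mm (y) x 38 mm high, top at z = 147 mm, foot at z = 109 mm. Shut: feeder (0, 12, 128) mm; open: feeder (-78, 12, 128) mm.
- lock (a joint): Yellow lock slide, a bar 24 x 70 x 28 mm on a ledge (out to feeder x = -85 mm) outside the trough's -x wall. Value in m: 0 = home (its end stands behind the gate), grows to 0.045 = fully freed as it slides along feeder +y; stays where left, friction about 1.5 N. Beyond 0.025 the gate passes. It starts at 0 to 0.004.
- lock_tab (a point): Centre of the upright yellow tab on the lock slide, for pushing: 30 mm (x) x 10 mm (y) x 38 mm high, top at z = 145 mm, foot at z = 107 mm (the top of the bar). Home: feeder (-60, 32, 126) mm; freed: feeder (-60, 77, 126) mm.
- trough_floor (a point): Centre of the blue trough's slippery inner floor, feeder (0, 0, 79) mm; axes are the trough's own (the feeder's when level). Inside: feeder x -35 to 35, y -115 to 115 mm; walls 4 mm thick, their tops at z = 107 mm.
- profile_a_mid (a point): Centre of a loose white channel profile with grey end caps, 28 x 70 x 24 mm (70 along its y), about 85 g. It lies lengthwise in the trough between the gate and the loading end (+y).
- profile_b_mid (a point): Centre of the second, equal profile, lying beside the first.
- tape_roll: Bystander: cardboard-coloured ring of tape, 100 mm outside diameter, 48 mm high, lying flat beyond the feeder. Origin: centre of its underside.
- screwdriver: Bystander: screwdriver with green handle, 200 mm, lying on the table past the lip end.
- carton: Bystander: closed cardboard carton 120 x 90 x 55 mm past the loading end. Origin: centre of its underside.

How it is judged (in metres and radians):
On the way, in this order (a step that is already met when the one before it is completed fails the run):
1. the lock is slid clear while the gate is still shut (value of joint lock above 0.028 m and value of joint gate below 0.006 m), for 0.1 s.
2. the gate is slid open (value of joint gate above 0.07 m), for 0.1 s.
3. with the gate open the trough is tipped and both profiles slide to the lip end (value of joint gate above 0.066 m and value of joint trough above 0.3 rad and y of each of profile_a_mid, profile_b_mid in the frame of trough_floor below -0.03 m), for 0.1 s.
4. the trough is level again and the gate is shut behind the profiles (value of joint trough below 0.06 rad and value of joint gate below 0.006 m), for 0.1 s.
5. the lock is home (value of joint lock below 0.007 m), for 0.1 s.
At the end, for the whole second after the job is handed in: The trough is level (within 0.04 rad) and at rest, both profiles lie on its floor wholly on the lip side of the gate, the gate is shut within 6 mm and the lock is home within 7 mm (value of joint lock below 0.007 m and value of joint gate below 0.006 m and value of joint trough below 0.04 rad and y of profile_a_mid in the frame of trough_floor between -0.12 and -0.025 m and y of profile_b_mid in the frame of trough_floor between -0.12 and -0.025 m and z of profile_a_mid in the frame of trough_floor between 0.004 and 0.03 m and z of profile_b_mid in the frame of trough_floor between 0.004 and 0.03 m and velocity of joint trough between -0.05 and 0.05 rad/s); the robot touches nothing.
It fails at once if the robot touches a profile (contact force between any of the arm, the fingers and profile_a above 0.5 N or contact force between any of the arm, the fingers and profile_b above 0.5 N).
It fails at once if the tape roll, screwdriver or carton is moved by more than 20 mm (distance of any of tape_roll, screwdriver, carton from where it was at the start of the episode above 0.02 m).
It also fails if it takes over 56 s, if anything falls off the work surface, if the arm or the gripper's body presses on something with over 40 N, if the wrist force passes 120 N, or if a joint passes its speed limit or range.

## Robot

A 7-joint arm with a two-finger parallel gripper is mounted at the origin on the work surface. World frame = base frame: x ahead of the robot, y to its left, z up, the work surface at z = 0. Lengths are in mm, angles in rad, forces in N, time in s.
With the tool pointing down it reaches from about 400 to 875 mm from the base axis. Payload 4.4 kg.
Tool frame: the origin (TCP) lies at the very end of the fingers, on their centre line; the grasp point (between the pads) lies 19 mm behind it; z points along the fingers, x is the direction in which the jaws open and shut, and the axes are right-handed (so a half turn about z gives the same grasp; the last joint's range is limited). The gripper opens to 85 mm and grips with 20 to 120 N. Pads are 22 mm wide; open, the fingers measure 114 mm over their backs; the gripper's body (76 mm by 85 mm) begins 54 mm behind the grasp point. The pads swing forward as they close: fully open they stand 13 mm farther back than shut.
Start: joints at [-0.066, 0.628, 0.038, 1.517, -0.027, 0.996, -0.02], TCP at [650.014, 0.027, 231.313] pointing down, gripper open.
Joint ranges: [-3.06, 3.06], [-0.37, 2.12], [-1.25, 1.32], [0.18, 2.47], [-1.1, 4.24], [0.23, 1.98], [-2.94, 2.94]. Speed limits (rad/s): [2.57, 2.57, 3.14, 3.14, 3.14, 3.14, 3.14].

## Interface

Orientations are given as [roll, pitch, yaw] about the fixed x, y, z axes, in that order (R = Rz(yaw) Ry(pitch) Rx(roll)).
In Python, from cell import ctrl gives the robot as it stands.
- The arm moves only by the shell command python3 -m creep 'ROWS'. ROWS is text: rows parted by semicolons, each of 7 numbers parted by spaces: the shift along the tool's x, y, z in units of 40 mm (1.0 is 40 mm), then the turn, a rotation vector about the tool's x, y, z in degrees, then the closure, from 0 (fully open) to 1 (shut). In form: x y z rx ry rz grip; .... A call has 1 to 10 rows; each row is the pose to reach, as a shift and turn from the pose commanded when the call began, along the tool's axes at that moment; what a row does not reach only later rows make up. A row lasts 1/12 s, in which the tool goes at most 41.7 mm and 7.16 degrees, less where a joint would pass 70% of its speed; a pose out of reach is approached as far as the arm can. A call with a gripper value outside its range is refused whole. The fingers move at their own pace and stop on an object; the grip force is fixed at half the most. Time passes only in rows, so rows that repeat a pose let the fingers close. It gives the time, the measured TCP pose, the force and the opening at its end, in the units of the state.
- ctrl.read_state(): the state, without advancing time (a new reading comes with each control period).
- ctrl.get_image(name): name is "scene" or "side" or "wrist"; returns a dict with "img" (384x512x3 uint8, red, green, blue), "vfov" (degrees; the focal length in pixels is half the picture's height over the tangent of half this angle, whatever the lens; pixels are square), "cx", "cy" (the principal point, pixels), "distortion" ([k1, k2, p1, p2, k3] as OpenCV has them; the pictures are not rectified), "T" (4x4, takes a point from camera to world coordinates); the wrist camera has in their place "tool_from_camera" (4x4, takes a point from camera to tool coordinates, whose origin is the TCP and whose axes are the tool frame's). Camera axes: x right, y up, looking along -z (the intrinsics and any distortion apply to the point x, -y, -z); pixel columns grow to the right and rows downward; lengths in mm; the calibration is good to about 2 mm. A picture is of the moment at which its call begins: read the wrist's pose just before it. There is no depth.
- ctrl.finish_job(): hands the job in, once; it reports no verdict.
Trained networks look in the newest picture that a camera, given by its name, has taken for a name from the list of things; names that differ only in an ending like _2 or _b are one class to them, and where a whole thing is asked for, a point or a joint stands for the part that bears it (a point fixed in the world has none). Each returns a list of dicts, best first, with "score" (0 to 1); they miss things now and then, are a little off and sometimes report something else, mostly with a low value. They report only what shows in the picture. A call takes as long as a camera call.
- ctrl.boxes_of(camera, thing): "rect" ([left, top, right, bottom] in pixels, round what is visible of it).
- ctrl.cut_out(camera, thing): "pixels" (384x512 bool, what is visible of it) and "rect" ([left, top, right, bottom] in pixels, round what is visible of it).
The state is a dict: "clock": time; "qpos": joint angles; "qd": joint speeds; "tau": joint torques, N m; "eef_pos": TCP position; "tool_rot": TCP orientation; "force": force on the tool from outside, world axes, zero at the start; "torque": the same for the moment, N m; "width": finger opening in mm.
Only numpy, scipy, OpenCV 4.12 (cv2) and the standard library are available. Lean on these libraries where they do the work, as an engineer would, in place of code of your own. Each camera call takes 0.05 s, during which the arm holds its last target.

## Working session

There is one attempt and no reset: what is moved stays moved. The work goes in short steps, Python scripts to look and compute and a shell command to move; the robot and the scene stay as the last step left them, time stands still between calls to the robot, and variables do not carry over. Pictures are saved under pics/ and viewed, and the job is handed in when it is done.

```bash
ls; mkdir -p pics; python3 - <<'E'
from cell import ctrl
import cv2
print(ctrl.read_state())
for n in ["scene","side","wrist"]:
    d=ctrl.get_image(n)
    cv2.imwrite(f"pics/{n}0.png",d["img"][:,:,::-1])
    print(n,{k:v for k,v in d.items() if k!="img"})
E
```

```text
pics
{'clock': 0.0, 'qpos': array([-0.06579297,  0.62932323,  0.03841668,  1.5183453 , -0.02699367,
        0.99628058, -0.02000819]), 'qd': array([-1.38763269e-04, -9.32623931e-06, -1.18559574e-03, -1.16063655e-03,
       -4.08308041e-04, -1.99714136e-03,  6.16768826e-05]), 'tau': array([-1.11932164e-03, -5.63405585e+01,  1.22606792e+00, -1.93450052e+01,
        1.09587883e-02,  1.05136272e-02, -8.84369996e-06]), 'eef_pos': array([6.49395604e+02, 3.82006818e-02, 2.30410709e+02]), 'tool_rot': array([3.14157967e+00, 1.83923337e-03, 9.17435486e-06]), 'force': array([0.32333367, 0.3212364 , 0.01778288]), 'torque': array([ 0.04263698,  0.029515  , -0.01995938]), 'width': 84.93855172933515}
scene {'vfov': 57.61033323049689, 'cx': 257.80556781216904, 'cy': 189.48643091952096, 'distortion': array([-0.04554435,  0.        ,  0.        ,  0.        ,  0.        ]), 'T': array([[-3.56494725e-01, -8.01639526e-01,  4.79880799e-01,
         1.03639033e+03],
       [ 9.34292676e-01, -3.07497878e-01,  1.80394710e-01,
         2.15450677e+02],
       [ 2.95079759e-03,  5.12658878e-01,  8.58587309e-0
[... 466 characters left out ...]
 [ 7.41068745e-03,  8.02236372e-01,  5.96960539e-01,
         6.66770959e+02],
       [ 0.00000000e+00,  0.00000000e+00,  0.00000000e+00,
         1.00000000e+00]])}
wrist {'vfov': 70.47913951218004, 'cx': 251.0529515681336, 'cy': 192.10079872379185, 'distortion': array([-0.04603427,  0.        ,  0.        ,  0.        ,  0.        ]), 'tool_from_camera': array([[ 9.99999038e-01, -1.15133244e-03,  7.72958906e-04,
        -1.16722386e-01],
       [-9.02086643e-04, -9.63424547e-01, -2.67978225e-01,
        -6.69294227e+01],
       [ 1.05321961e-03,  2.67977270e-01, -9.63424659e-01,
        -1.42944848e+02],
       [ 0.00000000e+00,  0.00000000e+00,  0.00000000e+00,
         1.00000000e+00]])}
```

View pics/scene0.png

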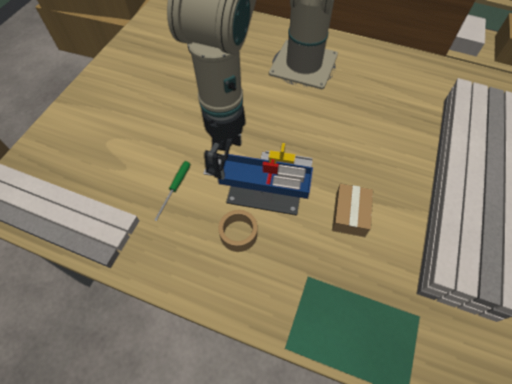

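View pics/side0.png

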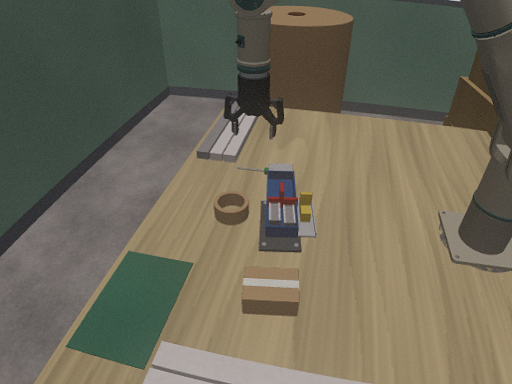

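View pics/wrist0.png

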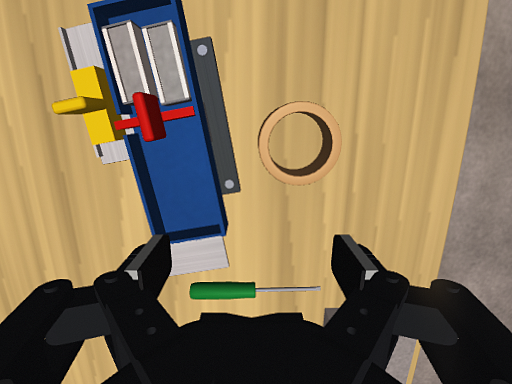

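```bash
cat > h.py <<'E'
import numpy as np, cv2
from cell import ctrl
from scipy.spatial.transform import Rotation as R
def K(d):
    f=192/np.tan(np.radians(d["vfov"]/2)); return np.array([[f,0,d["cx"]],[0,f,d["cy"]],[0,0,1]])
def camT(d):
    if "T" in d: return np.array(d["T"])
    s=ctrl.read_state(); T=np.eye(4); T[:3,:3]=R.from_euler("xyz",s["tool_rot"]).as_matrix(); T[:3,3]=s["eef_pos"]
    return T@d["tool_from_camera"]
def ray(d,T,uv):
    p=cv2.undistortPoints(np.array([[uv]],float),K(d),d["distortion"])[0,0]
    v=T[:3,:3]@np.array([p[0],-p[1],-1]); return T[:3,3],v
def at_z(d,T,uv,z):
    o,v=ray(d,T,uv); return o+v*(z-o[2])/v[2]
def proj(d,T,P):
    P=np.atleast_2d(P); c=(P-T[:3,3])@T[:3,:3]; c=c*[1,-1,-1]
    return cv2.projectPoints(c,np.zeros(3),np.zeros(3),K(d),d["distortion"])[0][:,0]
E
python3 - <<'E'
from h import *
from cell import ctrl
for n,z in [("scene",0),("side",0)]:
    d=ctrl.get_image(n);T=camT(d)
    for t,z in [("lip",107),("gate_tab",128),("lock_tab",126),("lock",100),("feeder",10),("trough_floor",90),("profile_a_mid",91),("tape_roll",24),("screwdriver",15),("carton",30)]:
        try:
            for r in ctrl.cut_out(n,t)[:2]:
                m=r["pixels"]; v,u=np.nonzero(m); c=(u.mean(),v.mean())
                print(n,t,round(r["score"],2),np.round(r["rect"]),np.round(c),m.sum(),np.round(at_z(d,T,c,z)))
        except Exception as e: print(n,t,e)
E
```

```text
scene lip 0.72 [217. 144. 315. 198.] [266. 172.] 2871 [561.  59. 107.]
scene lip 0.27 [267. 144. 295. 163.] [282. 156.] 319 [496.  79. 107.]
scene gate_tab 0.55 [263. 162. 280. 187.] [270. 170.] 251 [565.  70. 128.]
scene lock_tab 0.54 [267. 142. 293. 162.] [281. 155.] 318 [510.  81. 126.]
scene lock_tab 0.49 [280. 165. 304. 181.] [290. 172.] 282 [550. 120. 126.]
scene lock 0.71 [268. 145. 298. 166.] [281. 156.] 337 [492.  77. 100.]
scene lock 0.44 [263. 160. 278. 184.] [270. 169.] 246 [544.  63. 100.]
scene feeder 0.96 [206. 143. 314. 216.] [264. 181.] 4159 [529.  45.  10.]
scene trough_floor 0.74 [205. 142. 313. 204.] [266. 172.] 2870 [550.  55.  90.]
scene trough_floor 0.63 [268. 142. 294. 164.] [282. 155.] 318 [483.  76.  90.]
scene profile_a_mid 0.55 [276. 163. 306. 182.] [291. 172.] 333 [527. 117.  91.]
scene tape_roll 0.86 [221. 208. 259. 253.] [238. 230.] 894 [704.  35.  24.]
scene screwdriver 0.92 [156. 162. 188. 222.] [176. 182.] 365 [ 627. -189.   15.]
scene screwdriver 0.16 [278. 165. 306. 179.] [290. 172.] 325 [477. 105.  15.]
scene carton 0.92 [330. 187. 373. 237.] [352
[... 219 characters left out ...]
. 214.] 264 [564. 158. 128.]
side lock_tab 0.9 [300. 192. 311. 218.] [305. 206.] 332 [496. 109. 126.]
side lock 0.56 [300. 191. 315. 223.] [305. 206.] 347 [497.  79. 100.]
side feeder 0.76 [260. 164. 317. 252.] [285. 212.] 3392 [555.   5.  10.]
side trough_floor 0.94 [265. 164. 317. 237.] [288. 203.] 2425 [541.  64.  90.]
side profile_a_mid 0.73 [279. 208. 296. 227.] [288. 216.] 255 [533. 114.  91.]
side tape_roll 0.96 [213. 190. 250. 226.] [231. 208.] 1018 [707.  39.  24.]
side screwdriver 0.36 [298. 192. 314. 224.] [305. 206.] 348 [501. -27.  15.]
side carton 0.93 [242. 262. 302. 319.] [270. 291.] 2712 [542. 303.  30.]
side carton 0.42 [296. 190. 314. 226.] [305. 205.] 383 [500. -11.  30.]
```

The wrist view shows the lip near (200,255), red tab (150,115), yellow tab (70,105), white profiles (145,60), and the screwdriver at (255,290). The feeder yaw is about +0.2. I'll take a larger view to pick the corner pixels.

```bash
python3 - <<'E'
import cv2
i=cv2.imread("pics/wrist0.png")
cv2.imwrite("pics/wz.png",cv2.resize(i[0:300,40:260],None,fx=2,fy=2,interpolation=cv2.INTER_CUBIC))
E
```

```text
(no output)
```

View pics/wz.png

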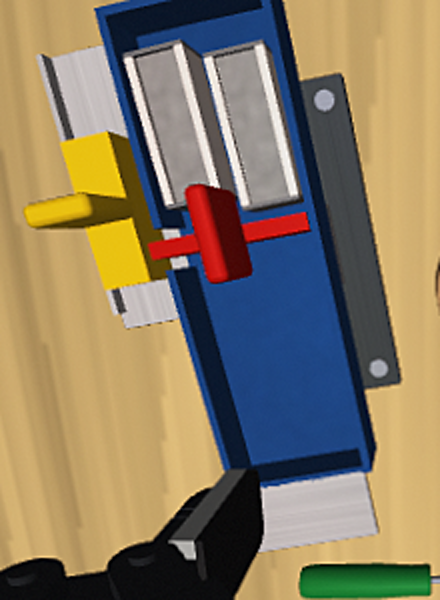

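```bash
python3 - <<'E'
from h import *
from scipy.optimize import least_squares
d=ctrl.get_image("wrist");T=camT(d)
P=np.array([[55,-100,10],[55,100,10],[35,-157,107],[-39,119,107]],float)
uv=np.array([[240,191],[211,37],[229,266.5],[87.5,5]])
def W(p,P): 
    c,s=np.cos(p[2]),np.sin(p[2]); return np.atleast_2d(P)@np.array([[c,-s,0],[s,c,0],[0,0,1]]).T+[p[0],p[1],0]
f=lambda p:(proj(d,T,W(p,P))-uv).ravel()
r=least_squares(f,[560,60,.2],x_scale=[1,1,.01]);p=r.x;print(p,np.round(r.fun,1))
np.save("p.npy",p)
def box(x0,x1,y0,y1,z0,z1): return [[x,y,z] for z in(z0,z1) for x,y in((x0,y0),(x1,y0),(x1,y1),(x0,y1))]
B=[box(-55,55,-100,100,0,10),box(-35,35,-157,-117,106,107),box(-39,39,-119,119,75,107),box(-5,5,-8,32,109,147),box(-75,-45,27,37,107,145)]
for n in["wrist","scene","side"]:
    d=ctrl.get_image(n);T=camT(d);i=cv2.resize(d["img"][:,:,::-1],None,fx=3,fy=3)
    for b in B:
        q=proj(d,T,W(p,b))*3+1
        for a,c in[(0,1),(1,2),(2,3),(3,0),(4,5),(5,6),(6,7),(7,4),(0,4),(1,5),(2,6),(3,7)]:
            cv2.line(i,tuple(map(int,q[a])),tuple(map(int,q[c])),(0,255,0) ,1)
    c=proj(d,T,W(p,[[0,0,90]]))[0]*3
    x,y=int(max(0,min(c[0]-300,936))),int(max(0,min(c[1]-300,552)))
    cv2.imwrite(f"pics/fit_{n}.png",i[y:y+600,x:x+600])
for q in [[0,-137,107],[0,12,147],[-60,32,145],[0,0,0]]: print(q,W(p,q).round(1))
E
```

```text
[5.63396189e+02 5.47275585e+01 1.74945076e-01] [ 0.5  1.  -0.4 -1.  -0.1  0.5  0.  -0.2]
[0, -137, 107] [[587.2 -80.2 107. ]]
[0, 12, 147] [[561.3  66.5 147. ]]
[-60, 32, 145] [[498.7  75.8 145. ]]
[0, 0, 0] [[563.4  54.7   0. ]]
```

View pics/fit_wrist.png

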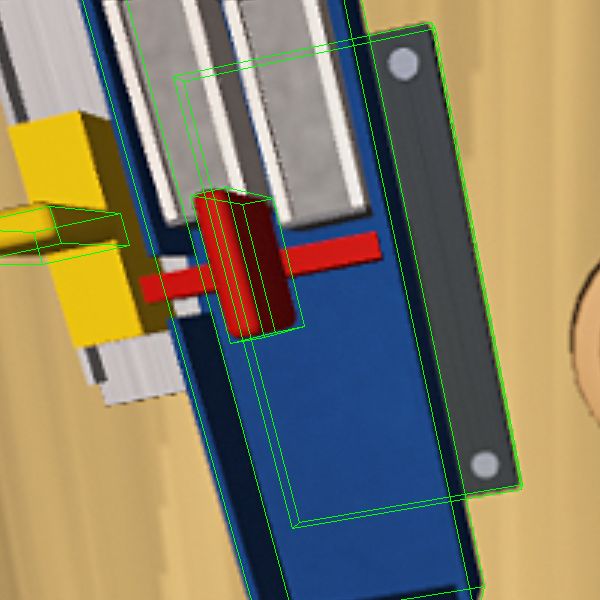

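View pics/fit_scene.png

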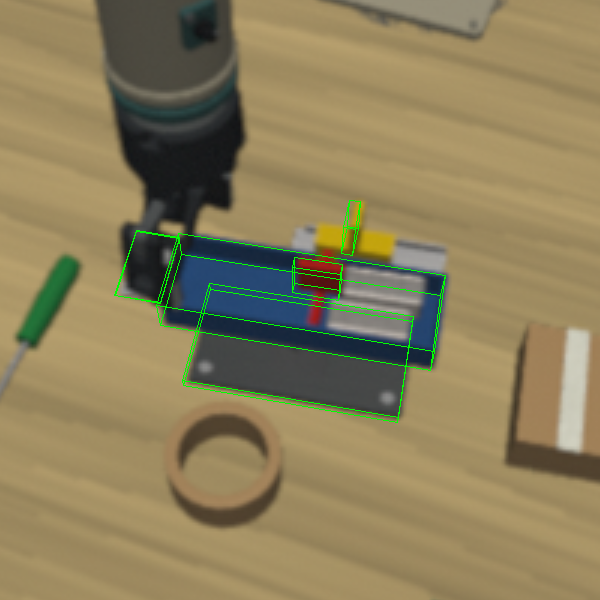

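View pics/fit_side.png

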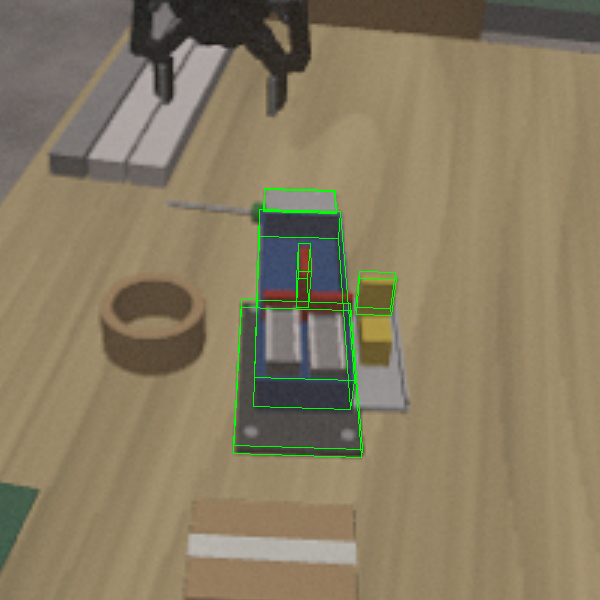

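The fit lines up in all three views: feeder at (563.4, 54.7), yaw 0.175. The lock tab sits a few mm off home, which is within the stated range. Next I'll write a helper that turns feeder targets into tool-axis shifts.

```bash
cat >> h.py <<'E'
p=np.load("p.npy")
def go(P):  # feeder target mm -> shift in tool units from measured pose, turn in deg, and state
    c,s=np.cos(p[2]),np.sin(p[2]); F=np.array([[c,-s,0],[s,c,0],[0,0,1]])
    st=ctrl.read_state(); M=R.from_euler("xyz",st["tool_rot"]).as_matrix()
    here=F.T@(st["eef_pos"]-[p[0],p[1],0])
    w=F@np.array(P,float)+[p[0],p[1],0]
    G=F@np.diag([1,-1,-1.]); rv=np.degrees(R.from_matrix(M.T@G).as_rotvec())
    print("t",round(st["clock"],2),"here(feeder)",here.round(1),"shift",(M.T@(w-st["eef_pos"])/40).round(3),"turn",rv.round(2),"force(feeder)",(F.T@st["force"]).round(1),"w",round(st["width"],1))
E
python3 -c "
from h import *
go([-60,6,180]);go([-60,6,121])"
```

```text
t 1.45 here(feeder) [ 75.8 -68.9 231.3] shift [-3.669 -1.253  1.283] turn [ -0.    -0.   -10.02] force(feeder) [-0.5  0.6  0.1] w 85.7
t 1.45 here(feeder) [ 75.8 -68.9 231.3] shift [-3.669 -1.253  2.758] turn [ -0.    -0.   -10.02] force(feeder) [-0.5  0.6  0.1] w 85.7
```

```bash
python3 -m creep '-0.6 -0.2 0.2 0 0 -5 1; -1.2 -0.4 0.4 0 0 -10 1; -1.9 -0.6 0.7 0 0 -10 1; -2.6 -0.9 0.9 0 0 -10 1; -3.3 -1.15 1.2 0 0 -10 1; -3.67 -1.25 1.28 0 0 -10 1; -3.67 -1.25 1.28 0 0 -10 1; -3.67 -1.25 1.28 0 0 -10 1; -3.67 -1.25 1.28 0 0 -10 1'; python3 - <<'E'
from h import *
d=ctrl.get_image("wrist"); cv2.imwrite("pics/w1.png",d["img"][:,:,::-1])
d=ctrl.get_image("side"); cv2.imwrite("pics/s1.png",cv2.resize(d["img"][100:300,180:400,::-1],None,fx=3,fy=3))
go([-60,6,121])
E
```

```text
clock: 2.2
eef_pos: [505.0, 49.8, 180.7]
tool_rot: [3.141, -0.003, 0.174]
force: [0.4, -0.6, -0.3]
width: 0.1
t 2.3 here(feeder) [-58.4   5.1 180.5] shift [-0.042 -0.023  1.488] turn [ 0.02 -0.13 -0.09] force(feeder) [-0.3 -1.  -0.9] w 0.2
```

View pics/w1.png

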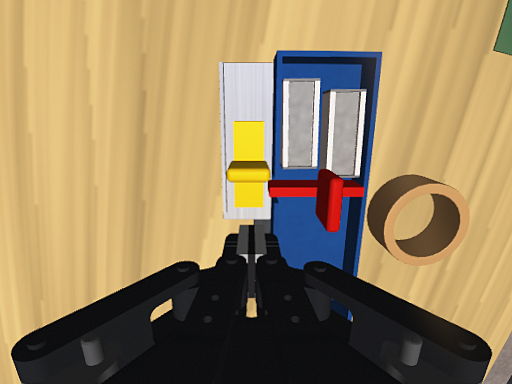

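View pics/s1.png

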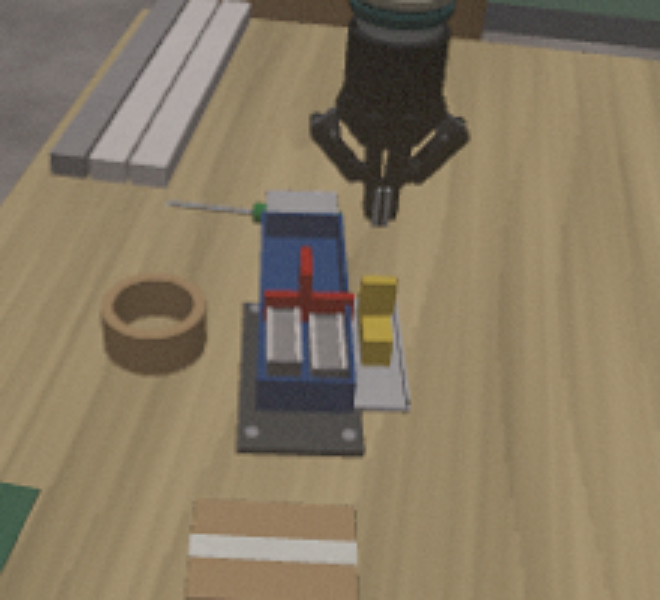

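The closed fingers sit in front of the yellow tab, at wrist (248,172) and clear of it. Now I'll descend and push along feeder +y, which is tool −y.

```bash
python3 -m creep '0 0 0.4 0 0 0 1; 0 0 0.9 0 0 0 1; 0 0 1.3 0 0 0 1; 0 0 1.48 0 0 0 1; 0 0 1.48 0 0 0 1'; python3 -c "
from h import *
go([-60,16,121])
d=ctrl.get_image('wrist'); cv2.imwrite('pics/w2.png',d['img'][:,:,::-1])"
```

```text
clock: 2.72
eef_pos: [502.9, 49.6, 119.5]
tool_rot: [3.142, 0.002, 0.174]
force: [0.4, -0.7, -0.1]
width: -0.3
t 2.72 here(feeder) [-60.5   5.4 119.5] shift [ 0.011 -0.264 -0.037] turn [ 0.    0.14 -0.07] force(feeder) [ 0.3 -0.8 -0.1] w -0.3
```

View pics/w2.png

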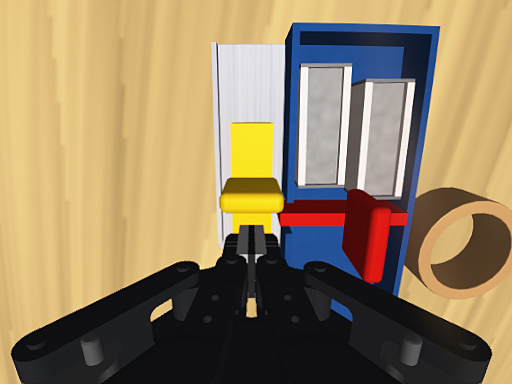

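The fingertips are at z=119.5, just in front of the yellow tab (250,195). I'll push about 52 mm.

```bash
python3 -m creep '0 -0.1 0 0 0 0 1; 0 -0.25 0 0 0 0 1; 0 -0.4 0 0 0 0 1; 0 -0.55 0 0 0 0 1; 0 -0.7 0 0 0 0 1; 0 -0.85 0 0 0 0 1; 0 -1.0 0 0 0 0 1; 0 -1.15 0 0 0 0 1; 0 -1.28 0 0 0 0 1; 0 -1.28 0 0 0 0 1'; python3 -c "
from h import *
go([-60,16,121])
d=ctrl.get_image('wrist'); cv2.imwrite('pics/w3.png',d['img'][:,:,::-1])"
```

```text
clock: 3.6
eef_pos: [493.9, 102.2, 120.9]
tool_rot: [-3.141, 0.0, 0.177]
force: [-0.7, 0.9, -0.4]
width: -0.1
t 3.6 here(feeder) [-60.2  58.9 120.9] shift [ 0.002  1.072 -0.004] turn [-0.06  0.01  0.09] force(feeder) [-0.6  1.  -0.4] w -0.1
```

View pics/w3.png

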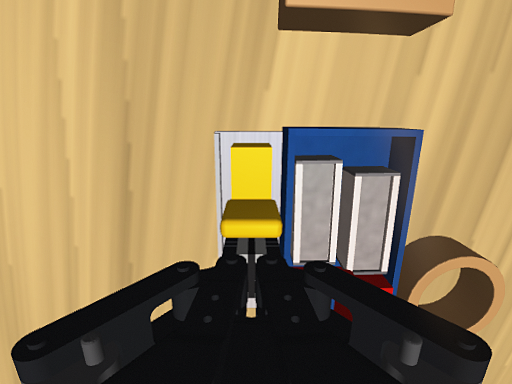

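```bash
python3 - <<'E'
from h import *
c,s=np.cos(p[2]),np.sin(p[2]); F=np.array([[c,-s,0],[s,c,0],[0,0,1]])
d=ctrl.get_image("wrist");T=camT(d)
for uv,z in [((252,201),145),((252,217),145),((252,145),107)]:
    print(uv,(F.T@(at_z(d,T,uv,z)-[p[0],p[1],0])).round(1))
go([28,12,175])
E
```

```text
(252, 201) [-60.6  87.5 145. ]
(252, 217) [-60.6  79.7 145. ]
(252, 145) [-60.6 109.1 107. ]
t 3.7 here(feeder) [-60.7  57.8 120.7] shift [ 2.214  1.144 -1.362] turn [-0.03  0.07  0.03] force(feeder) [-0.3 -0.5 -0.5] w 0.1
```

The lock looks fully freed: the tab is at feeder y≈77–80. Next I'll go over to the +x side of the red tab.

```bash
python3 -m creep '0 0.2 -0.2 0 0 0 1; 0 0.3 -0.8 0 0 0 1; 0.3 0.5 -1.36 0 0 0 1; 1.0 0.8 -1.4 0 0 0 1; 1.7 1.1 -1.4 0 0 0 1; 2.22 1.15 -1.4 0 0 0 1; 2.22 1.15 -1.4 0 0 0 1; 2.22 1.15 -1.0 0 0 0 1; 2.22 1.15 -0.5 0 0 0 1; 2.22 1.15 -0.5 0 0 0 1'; python3 -c "
from h import *
go([28,12,121])
d=ctrl.get_image('wrist'); cv2.imwrite('pics/w4.png',d['img'][:,:,::-1])"
```

```text
clock: 4.53
eef_pos: [586.4, 69.5, 138.0]
tool_rot: [-3.141, 0.007, 0.174]
force: [-0.2, -0.3, -0.8]
width: 0.1
t 4.53 here(feeder) [ 25.3  10.5 138. ] shift [ 0.072 -0.038  0.425] turn [-0.01  0.42 -0.06] force(feeder) [-0.2 -0.2 -0.8] w 0.1
```

View pics/w4.png

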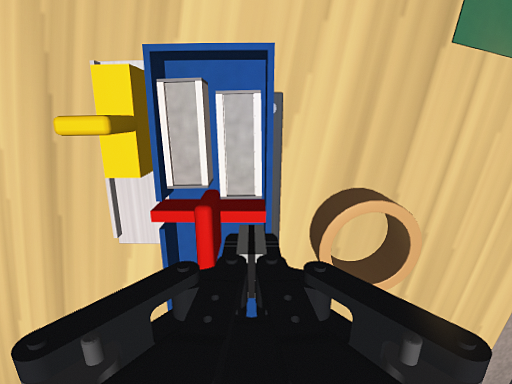

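The lock is freed at (85,124) and the gate is still shut, with the fingers to the right of the red tab (207,230). I'll descend and push the gate open.

```bash
python3 -m creep '0 0 0.2 0 0 0 1; 0 0 0.42 0 0 0 1; -0.1 0 0.42 0 0 0 1; -0.3 0 0.42 0 0 0 1; -0.55 0 0.42 0 0 0 1; -0.8 0 0.42 0 0 0 1; -1.1 0 0.42 0 0 0 1; -1.4 0 0.42 0 0 0 1; -1.7 0 0.42 0 0 0 1; -1.9 0 0.42 0 0 0 1'; python3 -c "
from h import *
go([-60,12,121])
d=ctrl.get_image('wrist'); cv2.imwrite('pics/w5.png',d['img'][:,:,::-1])"
```

```text
clock: 5.42
eef_pos: [514.5, 57.4, 124.9]
tool_rot: [-3.142, -0.002, 0.175]
force: [2.9, -0.8, -1.2]
width: -0.0
t 5.42 here(feeder) [-47.7  11.1 124.9] shift [-0.307 -0.022  0.096] turn [-0.   -0.11 -0.02] force(feeder) [ 2.7 -1.3 -1.2] w -0.0
```

View pics/w5.png

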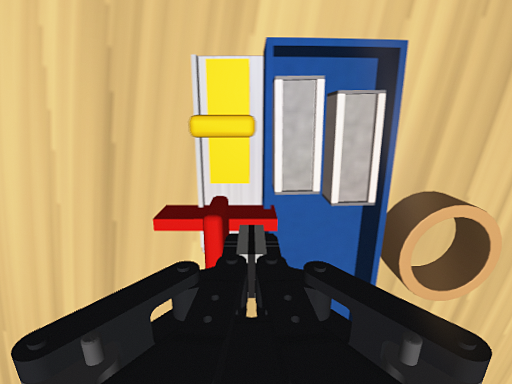

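```bash
cat >> h.py <<'E'
def fz(d,T,uv,z):
    c,s=np.cos(p[2]),np.sin(p[2]); F=np.array([[c,-s,0],[s,c,0],[0,0,1]])
    return (F.T@(at_z(d,T,uv,z)-[p[0],p[1],0])).round(1)
E
python3 - <<'E'
from h import *
d=ctrl.get_image("wrist");T=camT(d)
for uv,z in [((207,203),147),((228,203),147),((153,213),109),((277,213),109)]: print(uv,fz(d,T,uv,z))
go([-60,12,121])
E
```

```text
(207, 203) [-69.6  39.2 147. ]
(228, 203) [-59.8  39.2 147. ]
(153, 213) [-110.2   20.3  109. ]
(277, 213) [-33.   20.5 109. ]
t 5.52 here(feeder) [-48.7  11.  124.7] shift [-0.283 -0.024  0.092] turn [-0.    0.04 -0.03] force(feeder) [ 0.6 -0.1 -0.4] w 0.2
```

The gate is at about 66–71 mm. I'll push a bit further, to the stop.

```bash
python3 -m creep '-0.1 0 0 0 0 0 1; -0.2 0 0 0 0 0 1; -0.3 0 0 0 0 0 1; -0.34 0 0 0 0 0 1; -0.34 0 0 0 0 0 1'; python3 - <<'E'
from h import *
d=ctrl.get_image("wrist");T=camT(d); cv2.imwrite('pics/w6.png',d['img'][:,:,::-1])
go([-60,12,121])
E
```

```text
clock: 5.93
eef_pos: [502.7, 55.2, 124.5]
tool_rot: [-3.142, -0.003, 0.175]
force: [3.7, 0.7, 2.0]
width: -0.1
t 5.98 here(feeder) [-59.7  11.1 124.5] shift [-0.008 -0.023  0.087] turn [-0.   -0.14 -0.02] force(feeder) [ 4.  -0.7  2.7] w -0.2
```

View pics/w6.png

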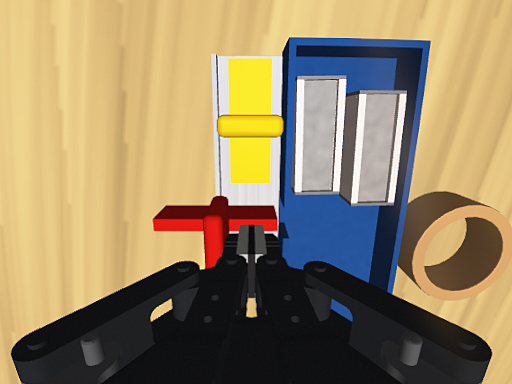

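```bash
python3 -m creep '-0.08 0 0 0 0 0 1; -0.12 0 0 0 0 0 1; -0.12 0 0 0 0 0 1'; python3 - <<'E'
from h import *
d=ctrl.get_image("wrist");T=camT(d); 
go([-55,11,180]); 
d=ctrl.get_image("side"); cv2.imwrite('pics/s6.png',cv2.resize(d["img"][100:300,180:400,::-1],None,fx=3,fy=3))
E
```

```text
clock: 6.23
eef_pos: [502.4, 55.2, 124.8]
tool_rot: [3.142, -0.011, 0.175]
force: [12.2, 2.2, -7.1]
width: -0.2
t 6.28 here(feeder) [-59.9  11.  124.8] shift [ 1.390e-01  1.000e-03 -1.379e+00] turn [ 0.   -0.64 -0.02] force(feeder) [11.9 -0.2 -5.3] w -0.0
```

View pics/s6.png

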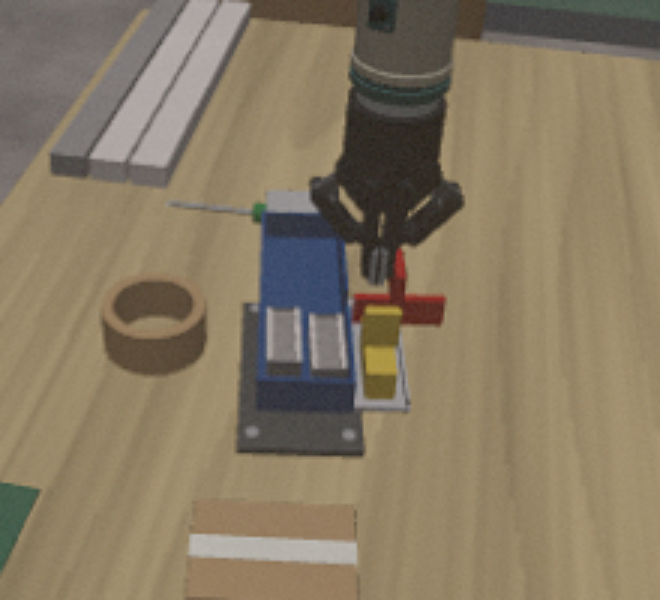

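The gate is on its stop (force 12 N), with the plate fully out on the right in the side view. I'll go over to the lip.

```bash
python3 -m creep '0.2 0 -0.2 0 0 0 1; 0.4 0.1 -0.9 0 0 0 1; 0.6 0.6 -1.4 0 0 0 1; 0.9 1.4 -1.4 0 0 0 1; 1.2 2.2 -1.4 0 0 0 1; 1.5 3.0 -1.2 0 0 0 1; 1.6 3.6 -0.8 0 0 0 1; 1.6 3.78 -0.2 0 0 0 1; 1.6 3.78 0 0 0 0 1; 1.6 3.78 0 0 0 0 1'; python3 - <<'E'
from h import *
go([0,-140,107]);go([0,-140,50])
d=ctrl.get_image("wrist"); cv2.imwrite('pics/w7.png',d['img'][:,:,::-1])
E
```

```text
clock: 7.17
eef_pos: [582.4, -83.2, 121.1]
tool_rot: [-3.139, 0.008, 0.174]
force: [-0.1, 0.2, 0.5]
width: 0.1
t 7.17 here(feeder) [  -5.3 -139.2  121.1] shift [0.135 0.022 0.352] turn [-0.16  0.48 -0.07] force(feeder) [-0.1  0.3  0.5] w 0.1
t 7.17 here(feeder) [  -5.3 -139.2  121.1] shift [0.146 0.026 1.777] turn [-0.16  0.48 -0.07] force(feeder) [-0.1  0.3  0.5] w 0.1
```

View pics/w7.png

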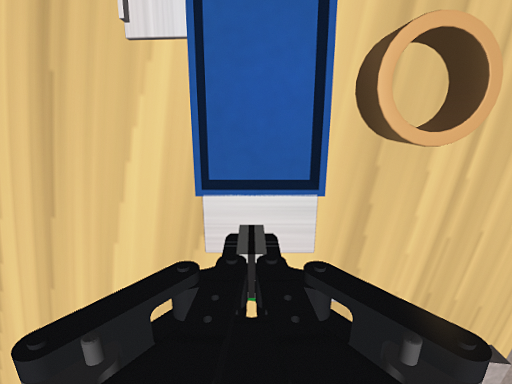

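The fingers are over the lip at (255,225). I'll press down to about z=50, which gives roughly 0.42 rad.

```bash
python3 -m creep '0.1 0 0.2 0 0 0 1; 0.1 0 0.4 0 0 0 1; 0.1 0 0.6 0 0 0 1; 0.1 0 0.8 0 0 0 1; 0.1 0 1.0 0 0 0 1; 0.1 0 1.2 0 0 0 1; 0.1 0 1.4 0 0 0 1; 0.1 0 1.6 0 0 0 1; 0.1 0 1.75 0 0 0 1; 0.1 0 1.75 0 0 0 1'; python3 - <<'E'
from h import *
go([0,-140,50])
for n in ["wrist","side"]:
    d=ctrl.get_image(n); cv2.imwrite(f'pics/{n}8.png',d['img'][:,:,::-1] if n=="wrist" else cv2.resize(d["img"][100:300,180:400,::-1],None,fx=3,fy=3))
E
```

```text
clock: 8.05
eef_pos: [592.5, -86.9, 54.9]
tool_rot: [3.136, -0.005, 0.173]
force: [2.5, -7.9, 5.6]
width: 0.1
t 8.05 here(feeder) [   4.  -144.5   54.9] shift [-0.1   -0.114  0.121] turn [ 0.35 -0.26 -0.12] force(feeder) [ 1.  -8.2  5.6] w 0.1
```

View pics/wrist8.png

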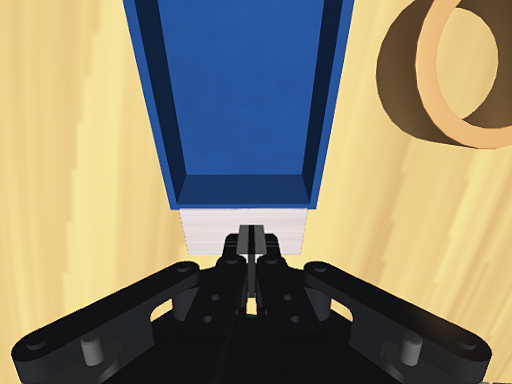

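View pics/side8.png

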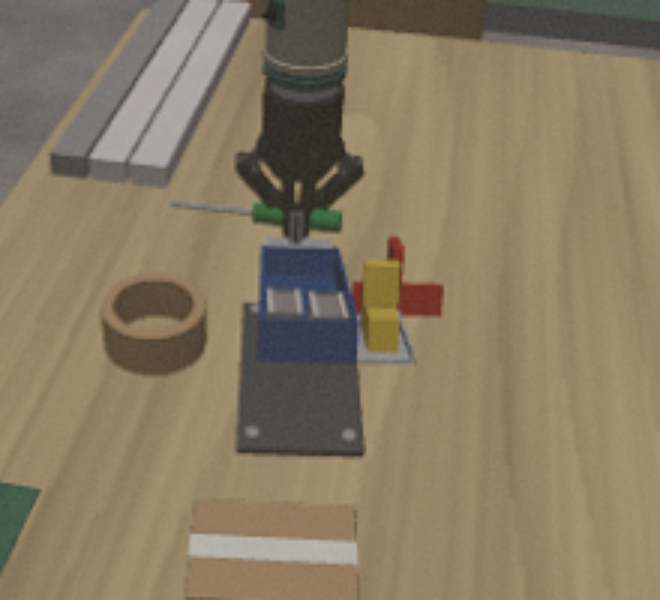

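The trough is tipped and the profiles are only now starting to move. I'll hold a little deeper.

```bash
python3 -m creep '0 0 0.06 0 0 0 1; 0 0 0.12 0 0 0 1; 0 0 0.15 0 0 0 1; 0 0 0.15 0 0 0 1; 0 0 0.15 0 0 0 1; 0 0 0.15 0 0 0 1; 0 0 0.15 0 0 0 1; 0 0 0.15 0 0 0 1; 0 0 0.15 0 0 0 1; 0 0 0.15 0 0 0 1'; python3 - <<'E'
from h import *
go([0,-140,50])
for n in ["wrist","side"]:
    d=ctrl.get_image(n); cv2.imwrite(f'pics/{n}9.png',d['img'][:,:,::-1] if n=="wrist" else cv2.resize(d["img"][100:300,180:400,::-1],None,fx=3,fy=3))
E
```

```text
clock: 8.98
eef_pos: [592.4, -86.5, 49.7]
tool_rot: [3.136, -0.005, 0.173]
force: [0.6, -8.0, 6.7]
width: -0.2
t 8.98 here(feeder) [   4.  -144.1   49.7] shift [-0.099 -0.102 -0.008] turn [ 0.32 -0.26 -0.1 ] force(feeder) [-0.8 -8.   6.7] w -0.2
```

View pics/wrist9.png

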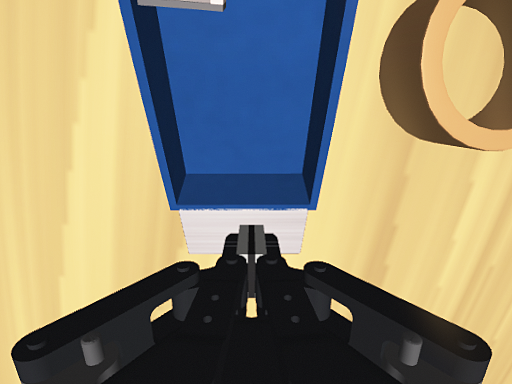

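View pics/side9.png

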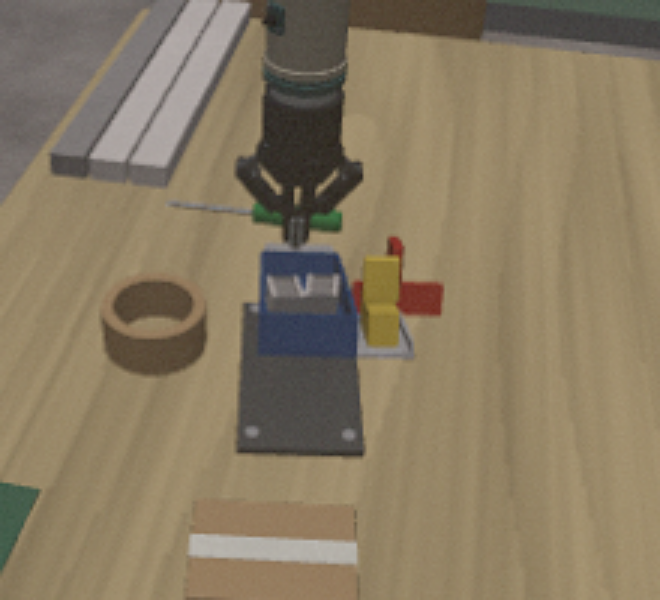

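They're sliding slowly; one profile is entering at the top left (180,0). I'll press a bit more and wait.

```bash
python3 -m creep '0 0 0.04 0 0 0 1; 0 0 0.08 0 0 0 1; 0 0 0.08 0 0 0 1; 0 0 0.08 0 0 0 1; 0 0 0.08 0 0 0 1; 0 0 0.08 0 0 0 1; 0 0 0.08 0 0 0 1; 0 0 0.08 0 0 0 1; 0 0 0.08 0 0 0 1; 0 0 0.08 0 0 0 1'; python3 -m creep '0 0 0 0 0 0 1; 0 0 0 0 0 0 1; 0 0 0 0 0 0 1; 0 0 0 0 0 0 1; 0 0 0 0 0 0 1; 0 0 0 0 0 0 1';  python3 - <<'E'
from h import *
go([0,-140,50])
for n in ["wrist","side"]:
    d=ctrl.get_image(n); cv2.imwrite(f'pics/{n}10.png',d['img'][:,:,::-1] if n=="wrist" else cv2.resize(d["img"][100:300,180:400,::-1],None,fx=3,fy=3))
E
```

```text
clock: 9.92
eef_pos: [592.3, -86.1, 46.5]
tool_rot: [3.136, -0.005, 0.173]
force: [1.6, -6.8, 5.9]
width: -0.1
clock: 10.42
eef_pos: [592.3, -86.1, 46.5]
tool_rot: [3.136, -0.005, 0.173]
force: [0.6, -6.4, 6.1]
width: 0.2
t 10.42 here(feeder) [   4.  -143.7   46.5] shift [-0.099 -0.092 -0.088] turn [ 0.3  -0.26 -0.09] force(feeder) [-0.5 -6.4  6.1] w 0.2
```

View pics/wrist10.png

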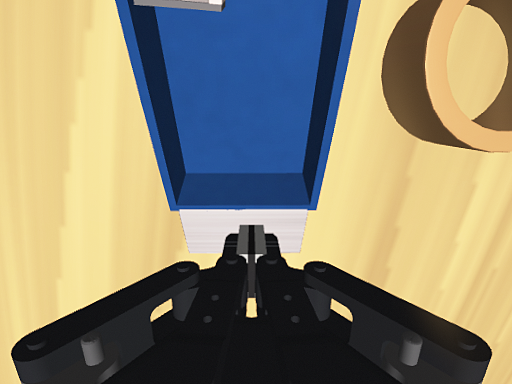

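View pics/side10.png

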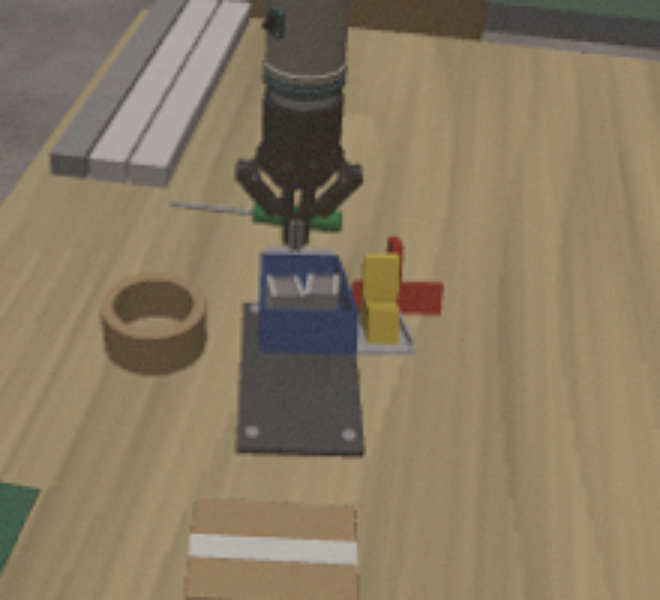

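The profiles have stopped partway: the front edge is still at wrist (180,5). I'll estimate the tilt and their positions.

```bash
cat >> h.py <<'E'
def Tr(th,P): # trough frame(level feeder coords) -> world
    P=np.atleast_2d(np.array(P,float)); c,s=np.cos(th),np.sin(th)
    y=P[:,1]*c-(P[:,2]-65)*s; z=65+P[:,2-1]*s+(P[:,2]-65)*c
    Q=np.c_[P[:,0],y,z]; c,s=np.cos(p[2]),np.sin(p[2])
    return Q@np.array([[c,-s,0],[s,c,0],[0,0,1]]).T+[p[0],p[1],0]
def over(i,d,T,th,b,col,k):
    q=proj(d,T,Tr(th,b))*k
    for a,c in[(0,1),(1,2),(2,3),(3,0),(4,5),(5,6),(6,7),(7,4),(0,4),(1,5),(2,6),(3,7)]:
        cv2.line(i,tuple(map(int,q[a])),tuple(map(int,q[c])),col,1)
def box(x0,x1,y0,y1,z0,z1): return [[x,y,z] for z in(z0,z1) for x,y in((x0,y0),(x1,y0),(x1,y1),(x0,y1))]
E
python3 - <<'E'
from h import *
for n,k in [("side",4),("scene",4)]:
    d=ctrl.get_image(n);T=camT(d);i=cv2.resize(d["img"][:,:,::-1],None,fx=k,fy=k,interpolation=cv2.INTER_CUBIC)
    raw=i.copy()
    for th,col in [(.36,(0,255,255)),(.42,(0,255,0)),(.48,(255,0,255))]: over(i,d,T,th,box(-39,39,-119,119,107,107),col,k)
    c=proj(d,T,Tr(.42,[[0,0,90]]))[0]*k; x,y=int(c[0]-200),int(c[1]-200)
    cv2.imwrite(f"pics/t_{n}.png",np.hstack([i[y:y+400,x:x+400],raw[y:y+400,x:x+400]]))
E
```

```text
(no output)
```

View pics/t_side.png

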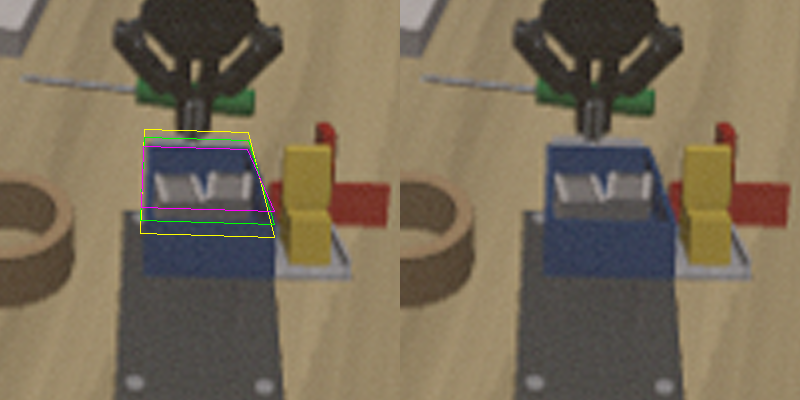

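View pics/t_scene.png

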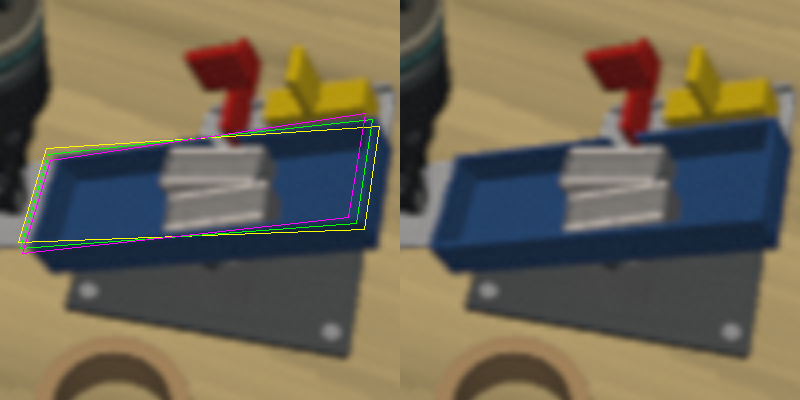

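```bash
python3 - <<'E'
from h import *
d=ctrl.get_image("scene");T=camT(d)
dw=ctrl.get_image("wrist");Tw=camT(dw)
k=8
i=cv2.resize(d["img"][:,:,::-1],None,fx=k,fy=k,interpolation=cv2.INTER_CUBIC)
c=proj(d,T,Tr(.45,[[0,0,90]]))[0]*k; x,y=int(c[0]-400),int(c[1]-300)
for yy in range(-100,101,20):
    q=proj(d,T,Tr(.45,[[-35,yy,79],[35,yy,79]]))*k
    cv2.line(i,tuple(map(int,q[0])),tuple(map(int,q[1])),(0,255,0) if yy else (0,0,255),1)
cv2.imwrite("pics/t8.png",i[y:y+600,x:x+800])
# trough-floor point of wrist pixel
from scipy.optimize import least_squares
for uv in [(136,4),(224,11)]:
    for z in (79,103):
        r=least_squares(lambda a:proj(dw,Tw,Tr(.45,[[a[0],a[1],z]]))[0]-uv,[0,0]); print(uv,z,r.x.round(1))
E
```

```text
(136, 4) 79 [-43.1 -28.3]
(136, 4) 103 [-34.6 -25.8]
(224, 11) 79 [ -7.5 -31.4]
(224, 11) 103 [ -5.5 -28.3]
```

View pics/t8.png

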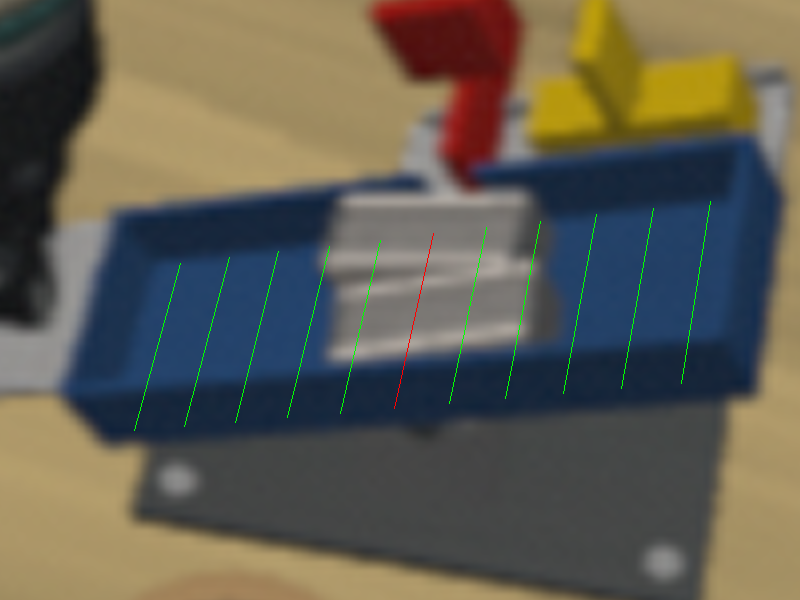

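Both profiles are skewed and wedged around y≈+5, with their fronts at y≈−26. I'll rock the trough to free them: lift partway and press back down briskly, a couple of times.

```bash
python3 -m creep '0 0 -0.4 0 0 0 1; 0 0 -0.9 0 0 0 1; 0 0 -1.2 0 0 0 1; 0 0 -0.8 0 0 0 1; 0 0 -0.4 0 0 0 1; 0 0 0 0 0 0 1; 0 0 0.08 0 0 0 1; 0 0 0.08 0 0 0 1; 0 0 0.08 0 0 0 1; 0 0 0.08 0 0 0 1';  python3 - <<'E'
from h import *
go([0,-140,50])
for n in ["wrist","scene"]:
    d=ctrl.get_image(n); cv2.imwrite(f'pics/{n}11.png',d['img'][:,:,::-1] if n=="wrist" else cv2.resize(d["img"][100:250,180:340,::-1],None,fx=4,fy=4))
E
```

```text
clock: 11.55
eef_pos: [592.5, -83.7, 43.2]
tool_rot: [3.139, -0.005, 0.175]
force: [1.6, -2.6, 6.1]
width: 0.2
t 11.55 here(feeder) [   4.5 -141.4   43.2] shift [-0.112 -0.035 -0.17 ] turn [ 0.14 -0.27 -0.01] force(feeder) [ 1.1 -2.8  6.1] w 0.2
```

View pics/wrist11.png

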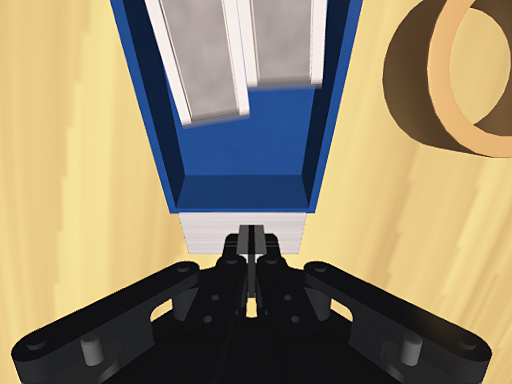

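View pics/scene11.png

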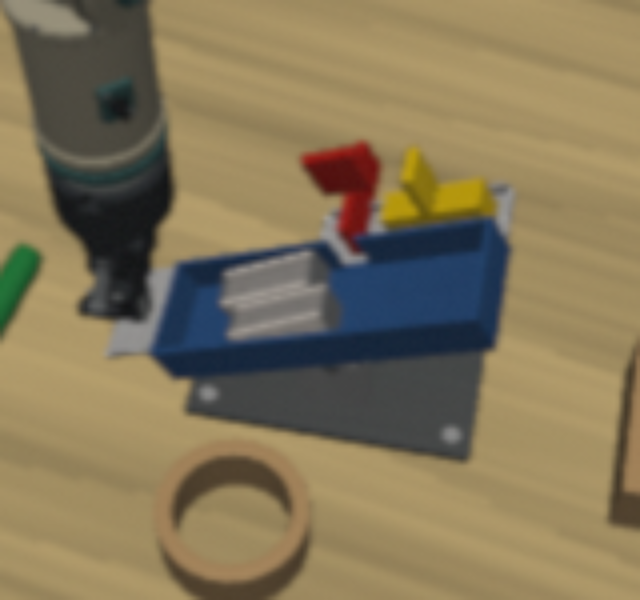

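The rocking freed them and they're sliding: fronts at wrist (210,120) and (285,85). I'll hold a bit longer.

```bash
python3 -m creep '0 0 0 0 0 0 1; 0 0 0 0 0 0 1; 0 0 0 0 0 0 1; 0 0 0 0 0 0 1; 0 0 0 0 0 0 1; 0 0 0 0 0 0 1';  python3 - <<'E'
from h import *
go([0,-140,50])
for n in ["wrist","scene"]:
    d=ctrl.get_image(n); cv2.imwrite(f'pics/{n}12.png',d['img'][:,:,::-1] if n=="wrist" else cv2.resize(d["img"][100:250,180:340,::-1],None,fx=4,fy=4))
E
```

```text
clock: 12.15
eef_pos: [592.4, -83.7, 43.3]
tool_rot: [3.139, -0.005, 0.175]
force: [1.9, -2.6, 5.5]
width: -0.2
t 12.15 here(feeder) [   4.5 -141.4   43.3] shift [-0.111 -0.034 -0.168] turn [ 0.14 -0.27 -0.01] force(feeder) [ 1.4 -2.9  5.5] w -0.2
```

View pics/wrist12.png

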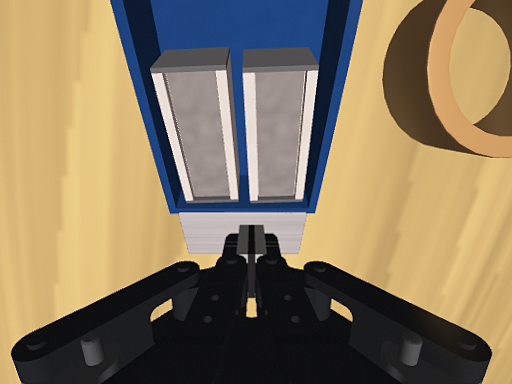

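Both profiles now sit against the end wall. I'll let the trough rise slowly.

```bash
python3 -m creep '0 0 0 0 0 0 1; 0 0 0 0 0 0 1; 0 0 -0.2 0 0 0 1; 0 0 -0.4 0 0 0 1; 0 0 -0.6 0 0 0 1; 0 0 -0.8 0 0 0 1; 0 0 -1.0 0 0 0 1; 0 0 -1.2 0 0 0 1; 0 0 -1.4 0 0 0 1; 0 0 -1.6 0 0 0 1'; python3 -m creep '0 0 -0.2 0 0 0 1; 0 0 -0.6 0 0 0 1; 0 0 -1.2 0 0 0 1; 0 0 -1.8 0 0 0 1; 0 0 -1.8 0 0 0 1';  python3 - <<'E'
from h import *
go([-112,12,180])
for n in ["wrist","scene","side"]:
    d=ctrl.get_image(n); cv2.imwrite(f'pics/{n}13.png',d['img'][:,:,::-1] if n=="wrist" else cv2.resize(d["img"][100:250,180:340,::-1],None,fx=4,fy=4))
E
```

```text
clock: 13.08
eef_pos: [589.7, -80.7, 106.4]
tool_rot: [-3.139, 0.001, 0.176]
force: [1.4, 2.4, 3.0]
width: -0.1
clock: 13.5
eef_pos: [591.2, -83.1, 181.4]
tool_rot: [3.14, -0.004, 0.175]
force: [1.1, 0.7, 1.2]
width: 0.4
t 13.5 here(feeder) [   3.4 -140.5  181.4] shift [-2.885 -3.813  0.02 ] turn [ 0.07 -0.22 -0.02] force(feeder) [1.2 0.5 1.2] w 0.4
```

View pics/wrist13.png

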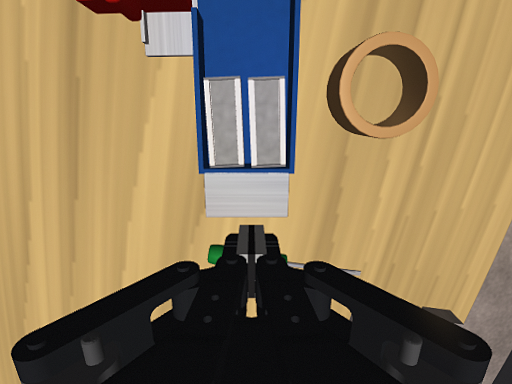

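View pics/scene13.png

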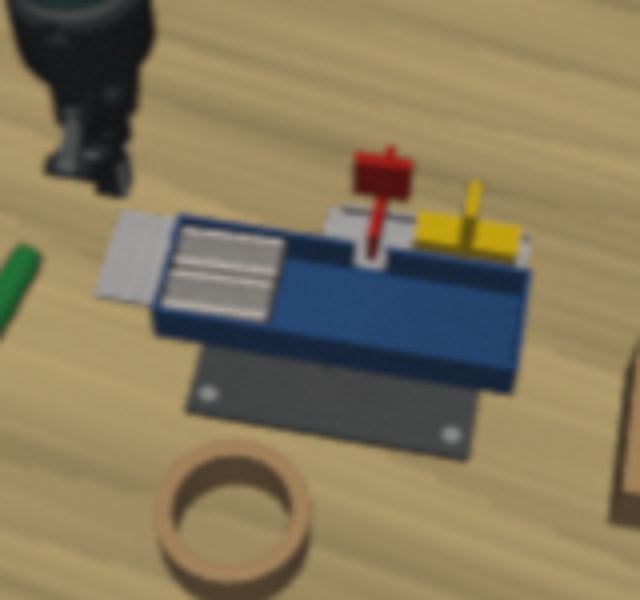

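The trough is level with both profiles at the lip end and the gate still open. I'll move to the outer side of the red tab.

```bash
python3 -m creep '-0.4 -0.5 0 0 0 0 1; -0.9 -1.1 0 0 0 0 1; -1.4 -1.8 0 0 0 0 1; -1.9 -2.5 0 0 0 0 1; -2.4 -3.2 0 0 0 0 1; -2.8 -3.7 0 0 0 0 1; -2.9 -3.8 0 0 0 0 1; -2.9 -3.8 0 0 0 0 1; -2.9 -3.8 0 0 0 0 1';  python3 - <<'E'
from h import *
go([-112,12,122])
for n in ["wrist"]:
    d=ctrl.get_image(n); cv2.imwrite(f'pics/{n}14.png',d['img'][:,:,::-1])
E
```

```text
clock: 14.4
eef_pos: [449.4, 46.1, 177.2]
tool_rot: [3.141, 0.001, 0.175]
force: [-0.8, -0.1, -0.2]
width: 0.1
t 14.4 here(feeder) [-113.8   11.4  177.2] shift [ 0.046 -0.016  1.379] turn [ 0.03  0.06 -0.02] force(feeder) [-0.8  0.1 -0.2] w 0.1
```

View pics/wrist14.png

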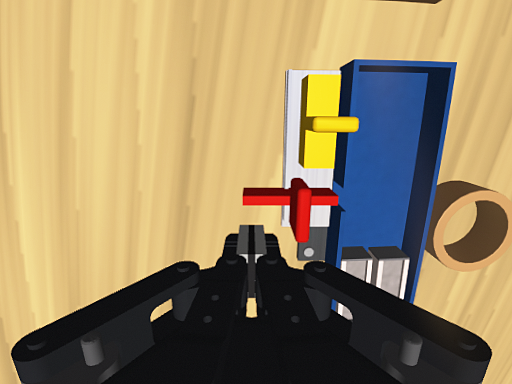

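```bash
python3 -m creep '0 0 0.5 0 0 0 1; 0 0 1.0 0 0 0 1; 0 0 1.35 0 0 0 1; 0 0 1.37 0 0 0 1; 0.2 0 1.37 0 0 0 1; 0.4 0 1.37 0 0 0 1; 0.65 0 1.37 0 0 0 1; 0.9 0 1.37 0 0 0 1; 1.15 0 1.37 0 0 0 1; 1.4 0 1.37 0 0 0 1';  python3 - <<'E'
from h import *
go([-18,12,122])
E
```

```text
clock: 15.28
eef_pos: [505.1, 55.7, 123.5]
tool_rot: [3.141, 0.001, 0.174]
force: [-2.6, -1.2, -2.5]
width: 0.1
t 15.28 here(feeder) [-57.2  11.1 123.5] shift [ 0.981 -0.024  0.036] turn [ 0.03  0.06 -0.07] force(feeder) [-2.8 -0.7 -2.5] w 0.1
```

```bash
python3 -m creep '0.2 0 0 0 0 0 1; 0.45 0 0 0 0 0 1; 0.65 0 0 0 0 0 1; 0.8 0 0 0 0 0 1; 0.9 0 0 0 0 0 1; 0.97 0 0 0 0 0 1; 0.97 0 0 0 0 0 1; 0.97 0 0 0 0 0 1';  python3 - <<'E'
from h import *
go([-18,12,122])
d=ctrl.get_image("wrist"); cv2.imwrite('pics/w15.png',d['img'][:,:,::-1])
E
```

```text
clock: 15.95
eef_pos: [542.7, 62.9, 123.1]
tool_rot: [3.141, -0.0, 0.174]
force: [-2.4, -2.8, 1.9]
width: 0.1
t 15.95 here(feeder) [-18.9  11.6 123.1] shift [ 0.023 -0.009  0.027] turn [ 0.01 -0.01 -0.04] force(feeder) [-2.8 -2.3  1.9] w 0.1
```

View pics/w15.png

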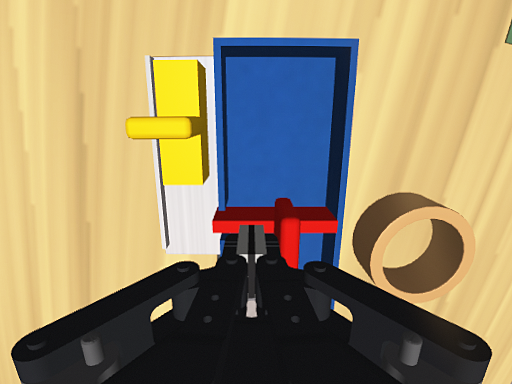

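Nearly shut. I'll push on until the stop registers.

```bash
python3 -m creep '0.05 0 0 0 0 0 1; 0.1 0 0 0 0 0 1; 0.15 0 0 0 0 0 1; 0.2 0 0 0 0 0 1; 0.2 0 0 0 0 0 1';  python3 -c "
from h import *
go([-18,12,122])"
```

```text
clock: 16.42
eef_pos: [543.1, 63.1, 122.8]
tool_rot: [-3.142, 0.015, 0.174]
force: [-17.8, -4.4, 17.7]
width: -0.4
t 16.42 here(feeder) [-18.5  11.8 122.8] shift [ 0.013 -0.006  0.019] turn [-0.    0.87 -0.04] force(feeder) [-18.3  -1.2  17.7] w -0.4
```

The gate is against its stop at 18 N. Now I'll go to the loading side of the lock tab.

```bash
python3 -m creep '-0.3 0 -0.1 0 0 0 1; -0.4 0 -0.7 0 0 0 1; -0.6 -0.2 -1.4 0 0 0 1; -0.8 -0.8 -1.45 0 0 0 1; -1.0 -1.4 -1.45 0 0 0 1; -1.2 -2.0 -1.45 0 0 0 1; -1.2 -2.35 -1.45 0 0 0 1; -1.2 -2.35 -1.45 0 0 0 1; -1.2 -2.35 -1.45 0 0 0 1';  python3 - <<'E'
from h import *
go([-60,104,122])
for n in ["wrist","side"]:
    d=ctrl.get_image(n); cv2.imwrite(f'pics/{n}16.png',d['img'][:,:,::-1] if n=="wrist" else cv2.resize(d["img"][100:300,180:400,::-1],None,fx=3,fy=3))
E
```

```text
clock: 17.17
eef_pos: [487.7, 150.2, 181.3]
tool_rot: [-3.141, -0.002, 0.177]
force: [-0.8, 0.1, 0.7]
width: 0.1
t 17.17 here(feeder) [-57.9 107.1 181.3] shift [-0.055  0.08   1.482] turn [-0.05 -0.13  0.13] force(feeder) [-0.8  0.3  0.7] w 0.1
```

View pics/side16.png

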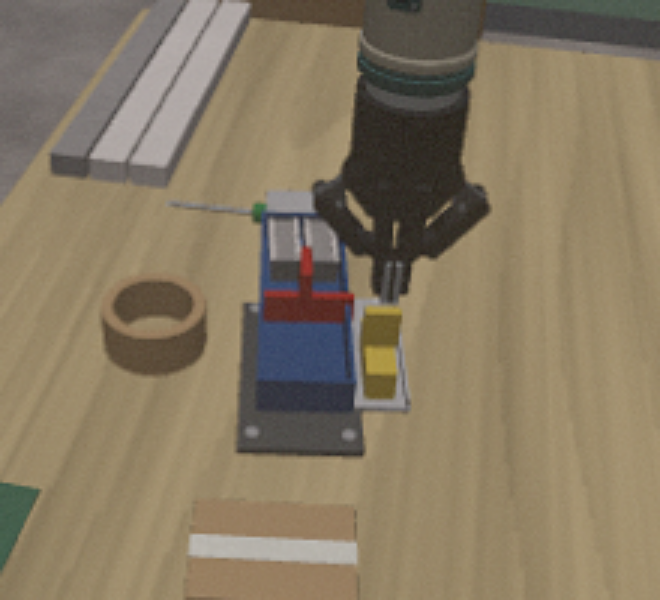

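View pics/wrist16.png

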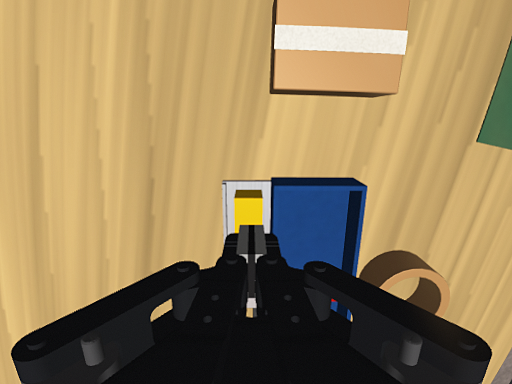

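The gate is shut and both profiles are on the lip side. The fingers are behind the lock tab, so I'll descend and push home.

```bash
python3 -m creep '-0.05 0 0.5 0 0 0 1; -0.05 0 1.0 0 0 0 1; -0.05 0 1.4 0 0 0 1; -0.05 0 1.48 0 0 0 1; -0.05 0.2 1.48 0 0 0 1; -0.05 0.4 1.48 0 0 0 1; -0.05 0.65 1.48 0 0 0 1; -0.05 0.9 1.48 0 0 0 1; -0.05 1.1 1.48 0 0 0 1; -0.05 1.25 1.48 0 0 0 1';  python3 -c "
from h import *
go([-60,48,122])"
```

```text
clock: 18.1
eef_pos: [494.6, 97.6, 122.4]
tool_rot: [3.141, -0.002, 0.173]
force: [1.1, 2.7, 1.5]
width: -0.1
t 18.1 here(feeder) [-60.3  54.2 122.4] shift [0.007 0.156 0.011] turn [ 0.01 -0.09 -0.11] force(feeder) [1.5 2.5 1.5] w -0.1
```

```bash
python3 -m creep '0 0.05 0 0 0 0 1; 0 0.1 0 0 0 0 1; 0 0.15 0 0 0 0 1; 0 0.2 0 0 0 0 1; 0 0.25 0 0 0 0 1; 0 0.25 0 0 0 0 1; 0 0.25 0 0 0 0 1';  python3 -c "
from h import *
go([-60,48,122])"
```

```text
clock: 18.68
eef_pos: [495.2, 92.9, 122.0]
tool_rot: [-3.138, -0.001, 0.178]
force: [-1.4, 8.7, 4.0]
width: 0.2
t 18.68 here(feeder) [-60.5  49.5 122. ] shift [0.013 0.037 0.001] turn [-0.21 -0.05  0.16] force(feeder) [0.1 8.8 4. ] w 0.2
```

```bash
python3 -m creep '0 0.05 0 0 0 0 1; 0 0.1 0 0 0 0 1; 0 0.1 0 0 0 0 1';  python3 -c "
from h import *
go([-60,48,122])"; python3 -m creep '0 -0.3 0 0 0 0 1; 0 -0.6 -0.4 0 0 0 1; 0 -0.6 -1.0 0 0 0 1; 0 -0.6 -1.6 0 0 0 1; 0 -0.6 -2.2 0 0 0 1; 0 -0.2 -2.6 0 0 0 1; 0 0.6 -2.8 0 0 0 1; 0 1.4 -2.8 0 0 0 1; 0 1.8 -2.8 0 0 0 1; 0 1.8 -2.8 0 0 0 1'; python3 - <<'E'
from h import *
go([0,0,200])
for n in ["wrist","side","scene"]:
    d=ctrl.get_image(n);T=camT(d)
    i=cv2.resize(d["img"][:,:,::-1],None,fx=3,fy=3)
    for b in [box(-5,5,-8,32,109,147),box(-75,-45,27,37,107,145),box(-39,39,-119,119,107,107)]: over(i,d,T,0,b,(0,255,0),3)
    c=proj(d,T,Tr(0,[[0,0,90]]))[0]*3; x,y=int(max(0,min(c[0]-300,936))),int(max(0,min(c[1]-250,652)))
    cv2.imwrite(f"pics/end_{n}.png",i[y:y+500,x:x+600])
E
```

```text
clock: 18.93
eef_pos: [495.3, 91.6, 122.6]
tool_rot: [-3.135, -0.001, 0.179]
force: [-3.5, 13.4, 9.0]
width: -0.0
t 18.93 here(feeder) [-60.6  48.2 122.6] shift [0.015 0.004 0.014] turn [-0.38 -0.05  0.26] force(feeder) [-1.2 13.8  9. ] w -0.0
clock: 19.77
eef_pos: [508.9, 9.1, 233.8]
tool_rot: [3.138, 0.0, 0.168]
force: [-0.2, 0.5, -0.5]
width: -0.0
t 19.77 here(feeder) [-61.7 -35.5 233.8] shift [ 1.535 -0.901  0.842] turn [ 0.19  0.02 -0.41] force(feeder) [-0.1  0.5 -0.5] w -0.0
```

View pics/end_wrist.png

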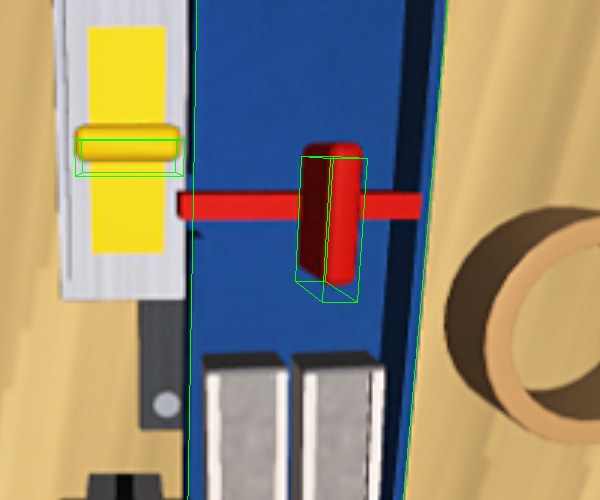

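View pics/end_side.png

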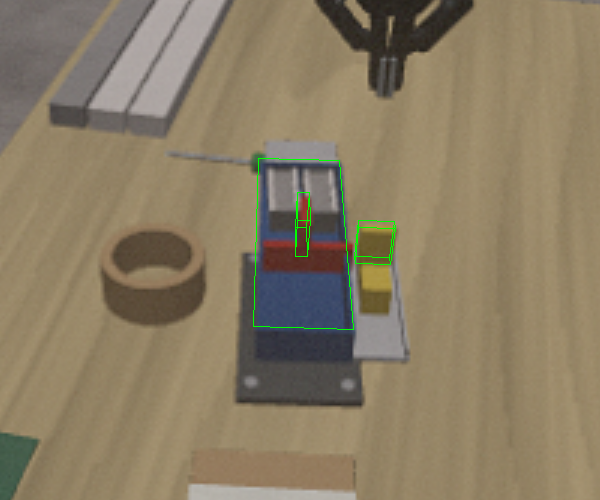

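View pics/end_scene.png

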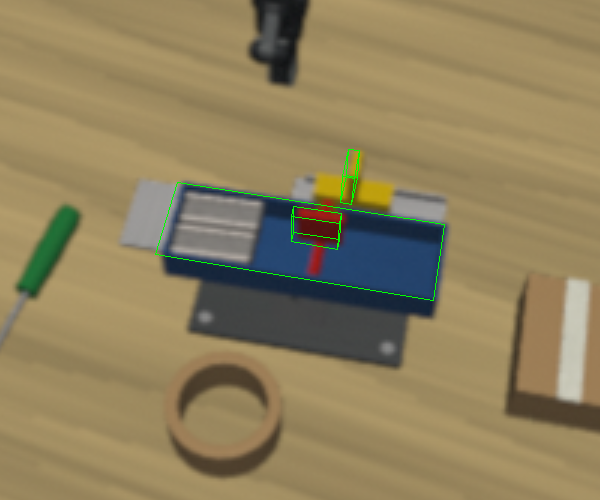

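The gate tab and lock tab show the same small offset from the shut and home model, and gate y is fixed, so that offset is calibration error. Both joints pressed against their stops, the trough outline is level and the profiles are at the lip end. I'll hand in.

```bash
python3 -c "
from cell import ctrl
print(ctrl.finish_job()); print(ctrl.read_state()['clock'])"
```

```text
the job is handed in; nothing more can be done
None
the job is handed in; nothing more can be done
```

The whole sequence was carried out and handed in at about 20 s of the 56 s allowed; no verdict was reported.

**What I did:** I slid the lock clear, slid the gate open to its stop and tipped the trough by the lip. Both profiles slid to the lip end, the trough came back level, and I slid the gate shut and the lock home.

**What went wrong on the way:** The first tip wedged the profiles askew partway along the trough. Easing the trough back up and pressing it down briskly to about full tilt freed them.

**Last checks:**
- **Gate and lock:** Both were pushed onto their stops, at about 18 N and 14 N. In the final pictures both tabs matched the shut and home outlines, apart from the same small offset of about 4 mm on each. I took that as calibration error, because the gate cannot move in that direction.
- **Trough and profiles:** The trough looks level, and both profiles lie at the lip end, wholly on the lip side of the gate.
- **Bystanders:** The tape roll, screwdriver and carton look unmoved by eye; I did not measure them again.
- **Robot:** The arm was clear of everything, with near-zero wrist force.

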